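# Shut the red air valve in the charging box

## Task

Push the plywood cover of the wooden air box by its black bar, all the way along to the other end of the box, without lifting it, so that the two valves are uncovered. Then push the red valve lever fully shut, to its stop across the pipe. Leave the blue lever and everything else on the table as they are.

Things in the scene. Friction and masses are not known exactly. Their poses are not given: they have to be found in the camera images.
- airbox: Fixed wooden box, 184 (x) x 520 (y) x 85 mm tall. Origin: centre of its underside, on the table; at yaw 0 x points away from the robot, y left. Its -y half is an open well (inside: x +-72, y -250 to -4 mm, floor 12 mm above the table) with two valves; its +y half a closed deck. Ledges along both long sides, 70 mm above the table like the deck, carry the cover, between rims 3 mm above its top.
- cover: Loose plywood cover, 158 (x) x 246 (y) x 12 mm, 0.3 to 0.65 kg, flat on the ledges over the well at the start; 1 to 6 N slides it along the box's y. Origin: centre of its underside; axes as the box's. End stops let its centre go from y = -127 to +127 mm of the box. A black bar 100 (x) x 18 (y) x 24 mm tall stands across the middle of its top.
- cover_bar (a point): Centre of the top face of the cover's black bar: 36 mm above the cover's underside, 106 mm above the table.
- red_valve: Fixed brass valve on a copper pipe along the box's x, in the well; below 40 mm above the table. Origin: on its vertical turning axis, on the well's floor (12 mm above the table), at x = +30 and y = -190 or -85 mm of the box (red and blue change places). Axes as the box's.
- red_handle (a joint): Red lever, rad. 0 = open: along the pipe, pointing from its axis to the box's -x. It turns clockwise seen from above to 1.571 = shut (firm stop): across the pipe, pointing to the box's +y. Starts at 0.05 to 0.35, no spring, stays where left; about 3 N near its end turns it. 14 mm wide, reaches 58 mm from its axis, spans 40 to 58 mm above the table.
- red_end (a point): Middle of the far end face of the red lever, 58 mm from its axis, 49 mm above the table.
- blue_valve: The other valve, exactly like the red one but with a blue lever; origin and axes alike. To be left alone.
- blue_end (a point): Middle of the far end face of the blue lever, 58 mm from its axis, 49 mm above the table; it too points roughly to the box's -x.
- glue: Loose bystander: small white glue bottle with yellow cap, 34 mm diameter, 90 mm tall. Origin: in the middle of its underside.
- block: Loose bystander: balsa block 50 x 90 x 30 mm. Origin: in the middle of its underside.
- tape: Loose bystander: roll of yellow tape lying flat, 70 mm across, 20 mm tall. Origin: in the middle of its underside.
- driver: Loose bystander: screwdriver lying flat. Origin: on its underside near the middle of its length.
- water: Loose bystander: clear water bottle, 64 mm diameter, 200 mm tall. Origin: in the middle of its underside.
- mug: Loose bystander: blue mug, 80 mm across, 90 mm tall. Origin: in the middle of its underside.
- tin: Loose bystander: small round tin, 60 mm diameter, 70 mm tall. Origin: in the middle of its underside.
- spanner: Loose bystander: spanner lying flat. Origin: on its underside near the middle of its length.

How it is judged:
On the way, in this order (a step that is already met when the one before it is completed fails the run):
1. the cover has been slid to the far end of the box (y of cover in the frame of airbox above 0.105 m), for 0.2 s.
2. the red lever has been pushed shut (value of joint red_handle above 1.45 rad), for 0.2 s.
At the end, for the whole second after the job is handed in: The cover lies flat on its ledges with its centre within about 22 mm of the end of its travel, at rest; the red lever is shut to within 0.12 rad (7 degrees) of its stop; the blue lever's end is within 12 mm of where it was (y of cover in the frame of airbox above 0.105 m and value of joint red_handle above 1.45 rad and z of cover in the frame of airbox between 0.064 and 0.076 m and angle between cover's own z axis and vertical below 0.05 rad and linear speed of cover below 0.02 m/s and distance of blue_end from where it was at the start of the episode below 0.012 m); the robot touches nothing.
It fails at once if the cover is lifted by more than 15 mm or tipped by more than 0.15 rad (z of cover in the frame of airbox above 0.085 m or angle between cover's own z axis and vertical above 0.15 rad).
It fails at once if the blue lever's end is moved by more than 12 mm (distance of blue_end from where it was at the start of the episode above 0.012 m).
It fails at once if a bystander is moved by more than 20 mm, lifted or knocked over (distance of any of glue, block, tape, driver, water, mug, tin, spanner from where it was at the start of the episode above 0.02 m or angle between any of glue, water, mug, tin's own z axis and vertical above 0.5 rad).
It also fails if it takes over 51 s, if anything falls off the work surface, if the arm or the gripper's body presses on something with over 40 N, if the wrist force passes 120 N, or if a joint passes its speed limit or range.

## Robot

A 6-joint arm with a two-finger parallel gripper is mounted at the origin on the work surface. World frame = base frame: x ahead of the robot, y to its left, z up, the work surface at z = 0. Lengths are in m, angles in rad, forces in N, time in s.
With the tool pointing down it reaches from about 0.4 to 0.925 m from the base axis. Payload 3.4 kg.
Tool frame: the origin (TCP) lies midway between the tips of the shut fingers; the grasp point (between the pads) lies 19 mm behind it; z points along the fingers, y is the line along which they close (so a half turn about z gives the same grasp; the last joint's range is limited). The gripper opens to 85 mm and grips with 20 to 120 N. Pads are 22 mm wide; open, the fingers measure 114 mm over their backs; the gripper's body (76 mm by 85 mm) begins 54 mm behind the grasp point. The pads swing forward as they close: fully open they stand 13 mm farther back than shut.
Start: joints at [1.028, 0.307, 1.506, -0, 1.328, -0.073], TCP at [0.26, 0.513, 0.198] pointing down, gripper open.
Joint ranges: [-3.12, 3.12], [-1.05, 2.28], [0.14, 2.33], [-1.42, 4.57], [0.1, 2.73], [-2.68, 2.68]. Speed limits (rad/s): [2.57, 2.57, 3.14, 3.14, 3.14, 3.14].

## Interface

Orientations are given as a rotation vector (axis times angle).
In Python, from bench import ctrl, vision, order gives the robot as it stands. The module is installed in compiled form; this text tells all that it offers.
- The arm moves only by the shell command python3 -m handwheel 'ROWS' [FORCE]. ROWS is a JSON object of lists of equal length, an entry for each row: "offset": the shift along the world's x, y, z in mm, a list of three; "angular": the turn, a rotation vector about the world's x, y, z in rad, a list of three; "fingers": the opening, from 0 (shut) to 1 (fully open). In form: {"offset": [[x, y, z], ...], "angular": [[wx, wy, wz], ...], "fingers": [fingers, ...]}. A call has 1 to 5 rows; each row shifts and turns the commanded pose from where the row before left it; what a row does not reach is not made up. A row lasts 1/12 s, in which the tool goes at most 41.7 mm and 7.16 degrees, less where a joint would pass 70% of its speed; a pose out of reach is approached as far as the arm can. A call with a gripper value outside its range is refused whole. The fingers move at their own pace and stop on an object; FORCE is the grip in N (left out, the last holds). Time passes only in rows, so rows that do not move let the fingers close. It gives the time, the measured TCP pose, the force, the opening and the grip force at its end, in the units of the state.
- ctrl.read_state(): the state, without advancing time (a new reading comes with each control period).
- vision.capture(name): name is "scene" or "side" or "wrist"; returns the picture (480x640x3 uint8, red, green, blue); there is no depth.
- vision.calibration(name): a dict with "fovy" (degrees; the focal length in pixels is half the picture's height over the tangent of half this angle, whatever the lens; pixels are square), "cx", "cy" (the principal point, pixels), "extrinsics" (4x4, takes a point from world to camera coordinates); the wrist camera has in their place "mount" (4x4, takes a point from camera to tool coordinates, whose origin is the TCP and whose axes are the flange's). Camera axes: x right, y up, looking along -z (the intrinsics and any distortion apply to the point x, -y, -z); pixel columns grow to the right and rows downward; lengths in m; the calibration is good to about 2 mm. A picture is of the moment at which its call begins: read the wrist's pose just before it. calibration takes no time and is no camera call.
- order.finish_job(): hands the job in; it is judged then, once.
The state is a dict: "time": time; "joint_positions": joint angles; "dq": joint speeds; "effort": joint torques, N m; "ee_pos": TCP position; "tcp_rot": TCP orientation; "contact_force": force on the tool from outside, world axes, zero at the start; "moment": the same for the moment, N m; "gripper_width": opening from 0.0 (shut) to 1.0 (fully open); "finger_force": force on a finger pad.
Only numpy, scipy, OpenCV 4.12 (cv2) and the standard library are available. Lean on these libraries where they do the work, as an engineer would, in place of code of your own. Each camera call takes 0.05 s, during which the arm holds its last target. There are 200 camera calls.

## Working session

There is one attempt and no reset: what is moved stays moved. The work goes in short steps, Python scripts to look and compute and a shell command to move; the robot and the scene stay as the last step left them, time stands still between calls to the robot, and variables do not carry over. Pictures are saved under pics/ and viewed, at most 10 in all, crops included, and the job is handed in when it is done.

```bash
mkdir -p pics; python3 - <<'E'
from bench import ctrl, vision
import cv2,numpy as np
s=ctrl.read_state();print(s['time'],s['ee_pos'],s['tcp_rot'],s['gripper_width'])
for n in ['scene','side']:
    cv2.imwrite(f'pics/{n}0.png',vision.capture(n)[:,:,::-1]);print(vision.calibration(n))
print(vision.calibration('wrist'))
E
```

```text
0.0 [0.2594071  0.51230645 0.19689208] [-7.29488017e-01 -3.05506665e+00  3.01338247e-03] 1.0020022394661483
{'fovy': 48.83509292831247, 'cx': 312.1996932876477, 'cy': 242.81319279540776, 'extrinsics': array([[ 2.72880873e-01,  9.62047742e-01, -4.12564697e-04,
        -1.68572472e-01],
       [-5.60215710e-01,  1.59251477e-01,  8.12894412e-01,
         2.66426627e-01],
       [ 7.82108936e-01, -2.21592212e-01,  5.82410941e-01,
        -2.09220963e+00],
       [ 0.00000000e+00,  0.00000000e+00,  0.00000000e+00,
         1.00000000e+00]])}
{'fovy': 50.70062906744814, 'cx': 315.01694927579643, 'cy': 233.84676734709615, 'extrinsics': array([[ 0.96941146, -0.24540478,  0.00423275, -0.56603162],
       [ 0.1436958 ,  0.58144719,  0.80079378, -0.13934119],
       [-0.19897974, -0.77569044,  0.59892521, -1.20553585],
       [ 0.        ,  0.        ,  0.        ,  1.        ]])}
{'fovy': 59.96250442586121, 'cx': 321.3399203421514, 'cy': 240.68774784855418, 'mount': array([[ 1.02180040e-03,  9.55969912e-01,  2.93462917e-01,
         7.51952189e-02],
       [ 9.99999470e-01, -1.01300074e-03, -1.81970631e-04,
         6.23029057e-04],
       [ 1.23319703e-04,  2.93462948e-01, -9.55970440e-01,
        -1.76448750e-01],
       [ 0.00000000e+00,  0.00000000e+00,  0.00000000e+00,
         1.00000000e+00]])}
```

View pics/scene0.png

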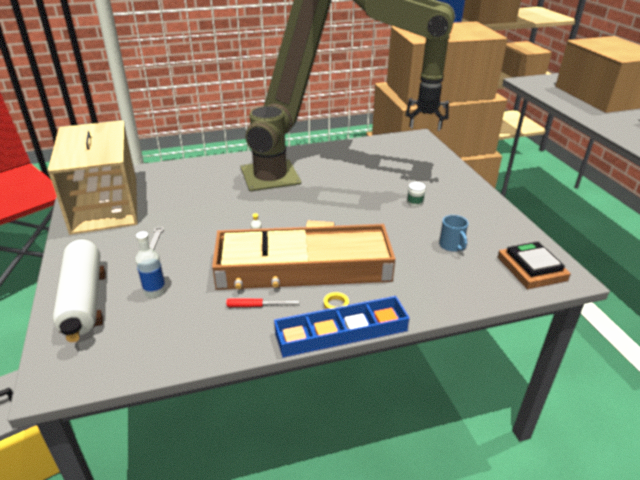

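View pics/side0.png

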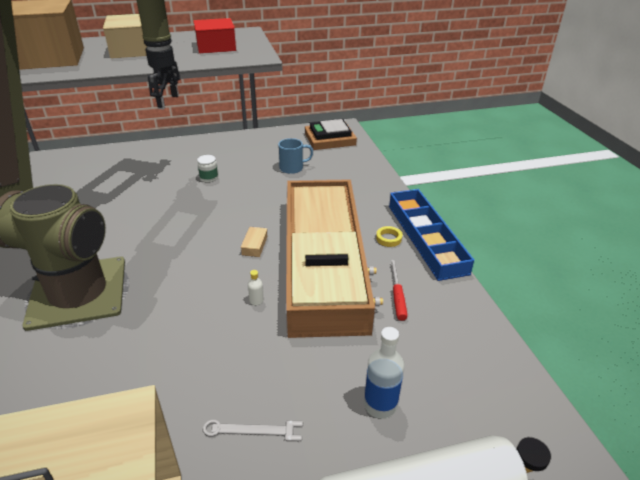

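The scene view shows the box with its closed deck to the right (+y) and the cover at left, the bar at (265,243). In the side view the bar is at (327,259) and the box corners are near (287,182), (352,182), (290,323) and (369,323). I'll enlarge both.

```bash
python3 - <<'E'
import cv2,numpy as np
a=cv2.imread('pics/scene0.png')[215:295,205:405]; b=cv2.imread('pics/side0.png')[170:335,270:390]
a=cv2.resize(a,None,fx=4,fy=4,interpolation=cv2.INTER_CUBIC)
b=cv2.resize(b,None,fx=3.6,fy=3.6,interpolation=cv2.INTER_CUBIC)
cv2.imwrite('pics/a.png',a);cv2.imwrite('pics/b.png',b)
E
```

```text
(no output)
```

View pics/a.png

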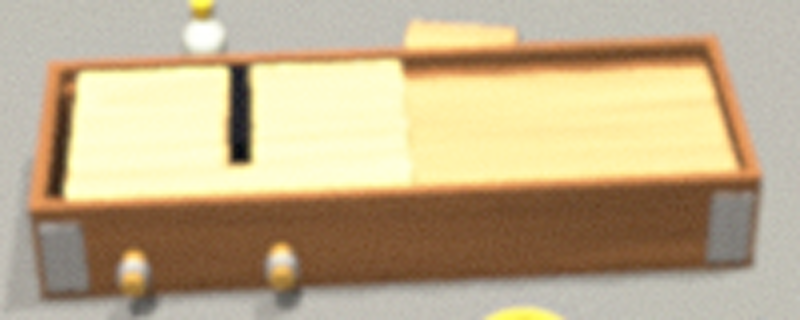

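View pics/b.png

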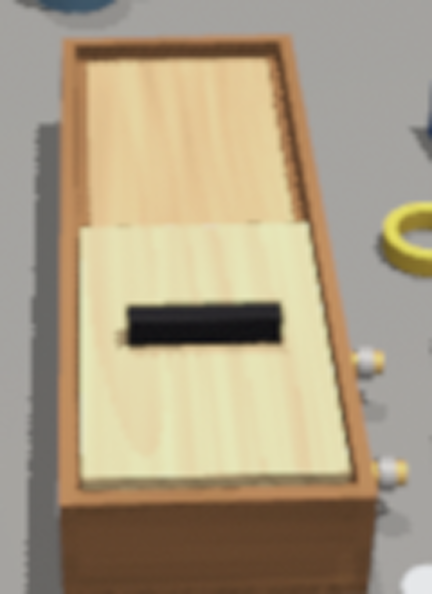

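The scene crop shows the box's top corners at (50,63), (716,38), (759,178) and (32,212), with the bar at (240,65–160). In the side crop they are at (64,40), (290,37), (373,498) and (62,503), and the bar's top face spans (128,308)–(283,318).

```bash
cat > h.py <<'E'
import numpy as np,cv2
from bench import vision
from scipy.optimize import least_squares
from scipy.spatial.transform import Rotation as R
def cam(n,st=None):
    c=vision.calibration(n)
    if n=='wrist':
        T=np.eye(4);T[:3,:3]=R.from_rotvec(st['tcp_rot']).as_matrix();T[:3,3]=st['ee_pos']
        E=np.linalg.inv(T@c['mount'])
    else:E=c['extrinsics']
    return E,240/np.tan(np.radians(c['fovy'])/2),c['cx'],c['cy']
def proj(c,P):
    E,f,cx,cy=c;p=np.atleast_2d(P)@E[:3,:3].T+E[:3,3]
    return np.c_[cx+f*p[:,0]/-p[:,2],cy-f*p[:,1]/-p[:,2]]
def tri(cs,uvs):
    return least_squares(lambda X:np.concatenate([(proj(c,X)[0]-u) for c,u in zip(cs,uvs)]),[.6,0,.05])
def ray(c,uv,z):
    return least_squares(lambda q:proj(c,[q[0],q[1],z])[0]-uv,[.6,0]).x
def box(p,pts):
    c,s=np.cos(p[2]),np.sin(p[2]);pts=np.array(pts,float)
    return np.c_[p[0]+c*pts[:,0]-s*pts[:,1],p[1]+s*pts[:,0]+c*pts[:,1],pts[:,2]]
E
python3 - <<'E'
from h import *
A,B=cam('scene'),cam('side')
sa=lambda L:np.array(L)/4+[205,215]; sb=lambda L:np.array(L)/3.6+[270,170]
ua=sa([(50,63),(716,38),(759,178),(32,212)]);ub=sb([(64,40),(290,37),(373,498),(62,503)])
C=[(-.092,-.26,.085),(-.092,.26,.085),(.092,.26,.085),(.092,-.26,.085)]
D=[C[1],C[2],C[3],C[0]]
r=least_squares(lambda p:np.r_[proj(A,box(p,C))-ua,proj(B,box(p,D))-ub].ravel(),[.6,0,0])
print(r.x,r.fun.round(1))
for n,c,u,d in(('A',A,ua,C),('B',B,ub,D)):
    q=least_squares(lambda p:(proj(c,box(p,d))-u).ravel(),[.6,0,0]);print(n,q.x,q.fun.round(1))
for i,j in((0,3),(1,0),(2,1),(3,2)): print('corner',tri([A,B],[ua[i],ub[j]]).x.round(4))
# bar top centre
t=tri([A,B],[sa([(239,110)])[0],sb([(205,312)])[0]]);print('bar',t.x,t.fun)
print('bar ends', [ray(B,u,.106).round(4) for u in sb([(128,315),(282,311)])])
for nm,z,L in (('glue',.09,(sa([(202,2)])[0],(255,274))),('block',.03,(sa([(460,32)])[0],(256,237))),('driver',.01,((262,303),(400,300))),('tape',.02,((336,299),(389,235)))):
    print(nm,ray(A,L[0],z).round(3),ray(B,L[1],z).round(3))
E
```

```text
[ 0.60042807 -0.02436292 -0.20926462] [-0.7 -0.4  0.  -0.5  0.7  0.1 -1.4 -0.7 -0.4 -0.9  0.5 -1.1  1.4 -0.7
 -1.1  0.1]
A [ 0.60169415 -0.02353084 -0.20512298] [-0.5 -0.1  0.2 -0.5  1.2  0.1 -0.9 -0.3]
B [ 0.59984576 -0.02577692 -0.21000628] [-0.4 -0.7  0.5 -0.8  1.3 -0.2 -1.3  0.6]
corner [ 0.4587 -0.2583  0.0839]
corner [0.5651 0.2486 0.0828]
corner [0.7422 0.2094 0.0833]
corner [ 0.6349 -0.2944  0.0802]
bar [ 0.57861749 -0.13258805  0.10007663] [ 0.34972292 -0.5427603   0.2560235   0.43248128]
bar ends [array([ 0.5286, -0.1291]), array([ 0.6239, -0.1486])]
glue [ 0.414 -0.13 ] [ 0.411 -0.139]
block [0.425 0.082] [0.442 0.075]
driver [ 0.738 -0.179] [ 0.732 -0.219]
tape [0.789 0.02 ] [0.791 0.011]
```

The box pose is (0.600, -0.0245), yaw about -0.209, and the cover is at y ≈ -0.112 in the box frame. I'll go to just behind the bar with the fingers shut.

```bash
python3 -m handwheel '{"offset":[[15.5,-34.1,0],[15.5,-34.1,0],[15.5,-34.1,0],[15.5,-34.1,0],[15.5,-34.1,0]],"angular":[[0,0,-0.0656],[0,0,-0.0656],[0,0,-0.0656],[0,0,-0.0656],[0,0,-0.0656]],"fingers":[0,0,0,0,0]}'
python3 -m handwheel '{"offset":[[15.5,-34.1,0],[15.5,-34.1,0],[15.5,-34.1,0],[15.5,-34.1,0],[15.5,-34.1,0]],"angular":[[0,0,-0.0656],[0,0,-0.0656],[0,0,-0.0656],[0,0,-0.0656],[0,0,-0.0656]],"fingers":[0,0,0,0,0]}'
python3 -m handwheel '{"offset":[[15.5,-34.1,0],[15.5,-34.1,0],[15.5,-34.1,0],[15.5,-34.1,0],[15.5,-34.1,0]],"angular":[[0,0,-0.0656],[0,0,-0.0656],[0,0,-0.0656],[0,0,-0.0656],[0,0,-0.0656]],"fingers":[0,0,0,0,0]}'
python3 -m handwheel '{"offset":[[15.5,-34.1,0],[15.5,-34.1,0],[15.5,-34.1,0],[15.5,-34.1,0],[15.5,-34.1,0]],"angular":[[0,0,-0.0656],[0,0,-0.0656],[0,0,-0.0656],[0,0,-0.0656],[0,0,-0.0656]],"fingers":[0,0,0,0,0]}'
python3 -m handwheel '{"offset":[[0,0,0],[0,0,0]],"angular":[[0,0,0],[0,0,0]],"fingers":[0,0]}'
python3 - <<'E'
from h import *
from bench import ctrl
s=ctrl.read_state();im=vision.capture('wrist')
print(s['time'],s['ee_pos'],s['tcp_rot'],np.degrees(2*np.arctan2(s['tcp_rot'][1],s['tcp_rot'][0]))%360)
cv2.imwrite('pics/w1.png',im[:,:,::-1])
np.save('s1.npy',s,allow_pickle=True)
E
```

```text
time: 0.52
ee_pos: [0.3373, 0.3407, 0.1974]
tcp_rot: [-1.222, -2.894, 0.001]
contact_force: [0.7, -0.0, -0.8]
gripper_width: 0.297
finger_force: 0.0
time: 0.93
ee_pos: [0.4148, 0.1702, 0.1976]
tcp_rot: [-1.679, -2.655, 0.0]
contact_force: [0.9, 0.6, -0.2]
gripper_width: -0.002
finger_force: 0.0
time: 1.35
ee_pos: [0.4923, -0.0003, 0.1975]
tcp_rot: [-2.09, -2.345, 0.0]
contact_force: [1.1, -0.4, 0.7]
gripper_width: 0.001
finger_force: 0.0
time: 1.77
ee_pos: [0.5699, -0.1708, 0.1973]
tcp_rot: [-2.445, -1.971, 0.001]
contact_force: [0.3, -0.1, -0.2]
gripper_width: 0.009
finger_force: 0.0
time: 1.93
ee_pos: [0.5701, -0.171, 0.1968]
tcp_rot: [-2.444, -1.972, 0.001]
contact_force: [0.3, -1.0, -0.6]
gripper_width: -0.001
finger_force: 0.0
1.9333 [ 0.57011609 -0.17101049  0.19677979] [-2.44399264e+00 -1.97229955e+00  9.62740999e-04] 77.80698829720995
```

View pics/w1.png

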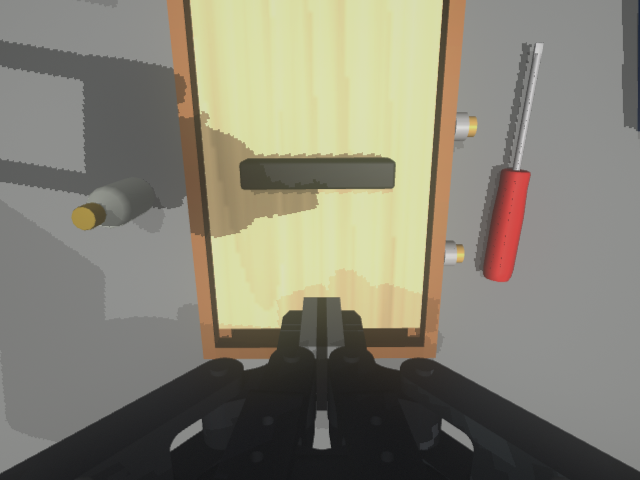

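The wrist view shows the bar's top face from (241,158) to (394,188), with the shut fingertips at (321,345). The cover's near edge is at about row 328 and the box end wall at about row 357.

```bash
python3 - <<'E'
from h import *
s=np.load('s1.npy',allow_pickle=True).item();c=cam('wrist',s)
yaw=-.209;ex=np.array([np.cos(yaw),np.sin(yaw)]);ey=np.array([-ex[1],ex[0]]);o=np.array([.600,-.0245])
for n,uv,z in(('barL',(241,188),.106),('barR',(394,188),.106),('barfarL',(241,160),.106),('barfarR',(394,160),.106),('rimL',(209,357),.085),('rimR',(438,357),.085),('cov',(321,328),.082)):
    q=ray(c,np.array(uv),z);print(n,q.round(4),((q-o)@ex).round(4),((q-o)@ey).round(4))
q=s['ee_pos'][:2];print((q-o)@ex,(q-o)@ey)
# two-view height of bar near edge: wrist + side
B=cam('side')
for w,b in(((241,188),(128,322)),((394,188),(282,318))):
    t=tri([c,B],[np.array(w),np.array(b)/3.6+[270,170]]);print(t.x.round(4),t.fun.round(1))
E
```

```text
barL [ 0.5252 -0.1316] -0.0509 -0.1202
barR [ 0.622  -0.1523] 0.048 -0.1205
barfarL [ 0.53   -0.1143] -0.0499 -0.1024
barfarR [ 0.6249 -0.1347] 0.0472 -0.1026
rimL [ 0.4598 -0.2593] -0.0885 -0.2587
rimR [ 0.6373 -0.2973] 0.0931 -0.2591
cov [ 0.5517 -0.2544] 0.0004 -0.2349
0.0011646477282610413 -0.14952262493190574
[ 0.525  -0.1319  0.104 ] [ 0.4  0.  -1.3 -0.3]
[ 0.6223 -0.1528  0.1039] [ 0.   0.  -0.2  0. ]
```

```bash
python3 -m handwheel '{"offset":[[0,0,-27],[0,0,-27],[0,0,-27],[0,0,-26],[0,0,0]],"angular":[[0,0,0],[0,0,0],[0,0,0],[0,0,0],[0,0,0]],"fingers":[0,0,0,0,0]}'
python3 -m handwheel '{"offset":[[1.6,7.8,0],[1.6,7.8,0],[1.6,7.8,0],[2.1,9.8,0],[2.1,9.8,0]],"angular":[[0,0,0],[0,0,0],[0,0,0],[0,0,0],[0,0,0]],"fingers":[0,0,0,0,0]}'
```

```text
time: 2.4
ee_pos: [0.5646, -0.1656, 0.0858]
tcp_rot: [-2.432, -1.972, 0.009]
contact_force: [-1.1, 0.2, -0.7]
gripper_width: 0.004
finger_force: 0.0
time: 2.82
ee_pos: [0.5801, -0.1249, 0.0925]
tcp_rot: [2.44, 1.975, 0.003]
contact_force: [-0.7, 0.9, -0.4]
gripper_width: 0.004
finger_force: 0.0
```

```bash
python3 -m handwheel '{"offset":[[2.1,9.8,0],[2.1,9.8,0],[2.1,9.8,0],[2.1,9.8,0],[2.1,9.8,0]],"angular":[[0,0,0],[0,0,0],[0,0,0],[0,0,0],[0,0,0]],"fingers":[0,0,0,0,0]}'
python3 - <<'E'
from h import *
from bench import ctrl
s=ctrl.read_state();print(s['ee_pos'],s['contact_force'])
a=vision.capture('side')[150:350,250:420,::-1];b=vision.capture('wrist')[::,:,::-1]
a=cv2.resize(a,None,fx=2.4,fy=2.4,interpolation=cv2.INTER_CUBIC);b=cv2.resize(b,(390,292))
m=np.zeros((480,800,3),np.uint8);m[:480,:408]=a;m[:292,408:798]=b;cv2.imwrite('pics/p1.png',m)
E
```

```text
time: 3.23
ee_pos: [0.5895, -0.076, 0.0908]
tcp_rot: [-2.442, -1.977, 0.0]
contact_force: [0.6, -0.7, -0.3]
gripper_width: 0.002
finger_force: 0.0
[ 0.58950429 -0.07595265  0.09079475] [ 0.58771907 -0.70450572 -0.26163466]
```

View pics/p1.png

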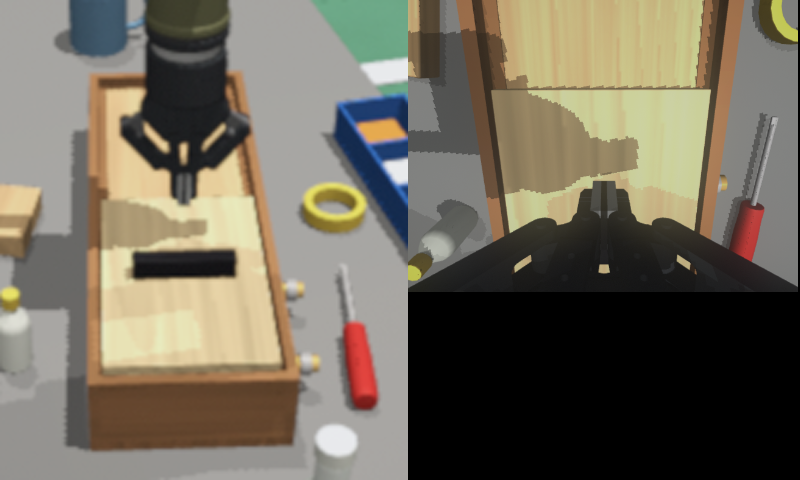

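The side view shows the fingertips at (183,200) in the crop, already past the bar (185,263), which has not moved. The tool went over it or missed. I'll check the real tip height.

```bash
python3 - <<'E'
from h import *
from bench import ctrl
s=ctrl.read_state();A,B=cam('scene'),cam('side')
print(proj(B,s['ee_pos']),(326.3,233.5),proj(A,s['ee_pos']))
for z in (.085,.09,.1,.11,.12,.13): print(z,ray(B,np.array((326.3,233.5)),z).round(4))
a=vision.capture('scene')[150:290,200:400,::-1]
cv2.imwrite('pics/p2.png',cv2.resize(a,None,fx=4,fy=4,interpolation=cv2.INTER_CUBIC))
E
```

```text
[[325.22366749 244.63194291]] (326.3, 233.5) [[285.06650849 243.53540096]]
0.085 [ 0.6059 -0.0257]
0.09 [ 0.604  -0.0321]
0.1 [ 0.6003 -0.045 ]
0.11 [ 0.5966 -0.0579]
0.12 [ 0.593  -0.0708]
0.13 [ 0.5893 -0.0836]
```

View pics/p2.png

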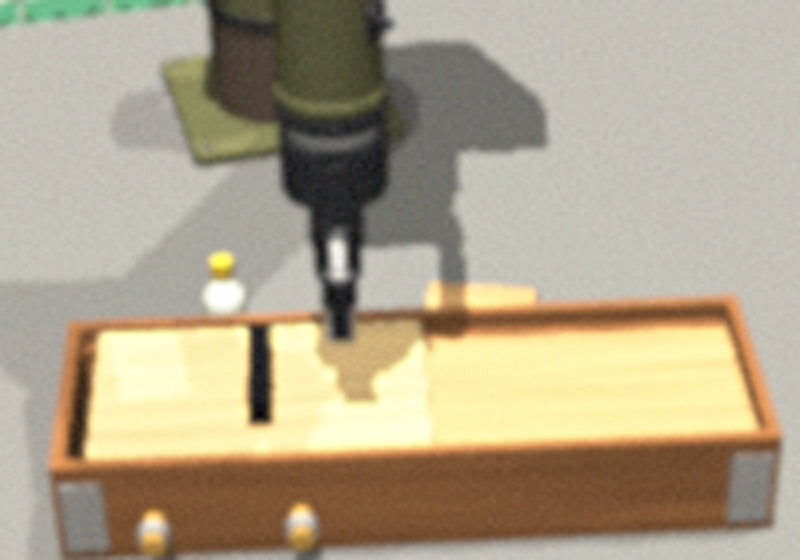

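```bash
python3 - <<'E'
from h import *
from bench import ctrl
s=ctrl.read_state();A,B=cam('scene'),cam('side')
t=tri([A,B],[np.array((285.25,234.5)),np.array((326.3,234))]);print(t.x,t.fun,s['ee_pos'],s['joint_positions'])
# start picture tip check
s0=np.array([.2594,.5123,.1969]);print(proj(A,s0),proj(B,s0))
# bar in scene now vs start (start ~ (264.75,242.5))
# distinct points by wrist: cover far edge at row 90/292*480
c=cam('wrist',s)
for uv in ((320,145),): print(ray(c,np.array(uv),.082))
E
```

```text
[ 0.59131948 -0.07488169  0.12279636] [-0.24460127  0.40705402 -0.18867209 -0.3333829 ] [ 0.58942841 -0.07618394  0.0906881 ] [-1.99489163e-01  4.30072364e-01  1.60578739e+00 -1.84705505e-04
  1.10596433e+00  9.02191839e-03]
[[422.78762879 141.25132253]] [[170.14275802 117.31372135]]
[ 0.60159388 -0.01515315]
```

Triangulation from both views puts the real tip at z = 0.123, while the state reports 0.091. So the real fingertips sit about 32 mm behind the stated TCP, and the wrist view agrees with this. The bar was passed over untouched. I'll go back and lower by this further amount.

```bash
python3 -m handwheel '{"offset":[[-4,-19.1,0],[-4,-19.1,0],[-4,-19.1,0],[-4,-19.1,0],[-4,-19.1,0]],"angular":[[0,0,0],[0,0,0],[0,0,0],[0,0,0],[0,0,0]],"fingers":[0,0,0,0,0]}'
python3 -m handwheel '{"offset":[[0,0,0],[0,0,-10],[0,0,-10],[0,0,-8],[0,0,0]],"angular":[[0,0,0],[0,0,0],[0,0,0],[0,0,0],[0,0,0]],"fingers":[0,0,0,0,0]}'
python3 -m handwheel '{"offset":[[0,0,0],[1,4.9,0],[1,4.9,0],[1,4.9,0],[1,4.9,0]],"angular":[[0,0,0],[0,0,0],[0,0,0],[0,0,0],[0,0,0]],"fingers":[0,0,0,0,0]}'
python3 -m handwheel '{"offset":[[1,4.9,0],[1,4.9,0],[1,4.9,0],[1,4.9,0],[1,4.9,0]],"angular":[[0,0,0],[0,0,0],[0,0,0],[0,0,0],[0,0,0]],"fingers":[0,0,0,0,0]}'
```

```text
time: 3.8
ee_pos: [0.5689, -0.1739, 0.0907]
tcp_rot: [2.442, 1.976, -0.001]
contact_force: [0.3, 1.1, -0.3]
gripper_width: 0.002
finger_force: 0.0
time: 4.22
ee_pos: [0.5673, -0.1709, 0.06]
tcp_rot: [-2.437, -1.974, 0.004]
contact_force: [-0.3, 0.1, -0.1]
gripper_width: 0.002
finger_force: 0.0
time: 4.63
ee_pos: [0.5737, -0.1527, 0.0633]
tcp_rot: [2.44, 1.977, -0.0]
contact_force: [-0.4, -2.0, 0.8]
gripper_width: 0.002
finger_force: 1.5
time: 5.05
ee_pos: [0.5787, -0.1286, 0.0632]
tcp_rot: [2.441, 1.976, -0.0]
contact_force: [-1.1, -4.8, 2.2]
gripper_width: -0.0
finger_force: 2.5
```

Contact is made at about 5 N. I'll keep pushing.

```bash
python3 -m handwheel '{"offset":[[2.1,9.8,0],[2.1,9.8,0],[2.1,9.8,0],[2.1,9.8,0],[2.1,9.8,0]],"angular":[[0,0,0],[0,0,0],[0,0,0],[0,0,0],[0,0,0]],"fingers":[0,0,0,0,0]}'
python3 -m handwheel '{"offset":[[2.1,9.8,0],[2.1,9.8,0],[2.1,9.8,0],[2.1,9.8,0],[2.1,9.8,0]],"angular":[[0,0,0],[0,0,0],[0,0,0],[0,0,0],[0,0,0]],"fingers":[0,0,0,0,0]}'
python3 -m handwheel '{"offset":[[2.1,9.8,0],[2.1,9.8,0],[2.1,9.8,0],[2.1,9.8,0],[2.1,9.8,0]],"angular":[[0,0,0],[0,0,0],[0,0,0],[0,0,0],[0,0,0]],"fingers":[0,0,0,0,0]}'
python3 - <<'E'
from h import *
s=0
v=vision.capture('side')[150:350,250:420,::-1];w=vision.capture('scene')[160:300,190:420,::-1]
m=np.zeros((600,800,3),np.uint8);m[:400,:340]=cv2.resize(v,None,fx=2,fy=2);m[:280,340:800]=cv2.resize(w,None,fx=2,fy=2);cv2.imwrite('pics/p3.png',m[:400])
E
```

```text
time: 5.47
ee_pos: [0.589, -0.0793, 0.0632]
tcp_rot: [2.441, 1.976, -0.0]
contact_force: [-1.3, -5.4, 3.0]
gripper_width: -0.001
finger_force: 2.7
time: 5.88
ee_pos: [0.5993, -0.0303, 0.0632]
tcp_rot: [2.441, 1.976, -0.001]
contact_force: [-0.6, -5.0, 2.5]
gripper_width: -0.001
finger_force: 2.8
time: 6.3
ee_pos: [0.6095, 0.0186, 0.0632]
tcp_rot: [2.441, 1.976, -0.002]
contact_force: [-0.9, -5.3, 3.6]
gripper_width: -0.003
finger_force: 2.9
```

View pics/p3.png

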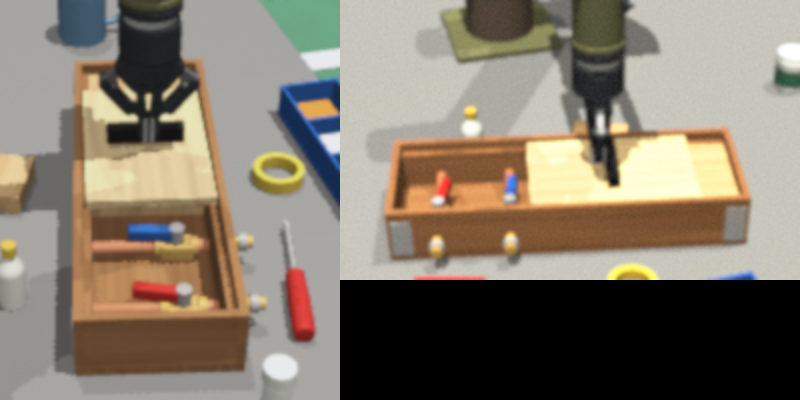

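The cover is sliding flat. In the side half of the picture, red is the nearer valve at (160,292) and so at y = -190. Blue is at (155,234). I'll finish the slide gently.

```bash
python3 -m handwheel '{"offset":[[1.2,5.5,0],[1.2,5.5,0],[1.2,5.5,0],[1.2,5.5,0],[1.2,5.5,0]],"angular":[[0,0,0],[0,0,0],[0,0,0],[0,0,0],[0,0,0]],"fingers":[0,0,0,0,0]}'
python3 -m handwheel '{"offset":[[1.2,5.5,0],[1.2,5.5,0],[1.2,5.5,0],[1,4.9,0],[0.8,3.9,0]],"angular":[[0,0,0],[0,0,0],[0,0,0],[0,0,0],[0,0,0]],"fingers":[0,0,0,0,0]}'
python3 -m handwheel '{"offset":[[0.6,2.9,0],[0,0,0],[0,0,0],[0,0,0]],"angular":[[0,0,0],[0,0,0],[0,0,0],[0,0,0]],"fingers":[0,0,0,0]}'
```

```text
time: 6.82
ee_pos: [0.6156, 0.0462, 0.0627]
tcp_rot: [-2.442, -1.976, 0.001]
contact_force: [-0.9, -4.5, 1.5]
gripper_width: 0.0
finger_force: 2.2
time: 7.23
ee_pos: [0.6212, 0.0722, 0.0626]
tcp_rot: [-2.442, -1.976, 0.0]
contact_force: [-0.8, -3.7, 0.2]
gripper_width: 0.004
finger_force: 2.0
time: 7.57
ee_pos: [0.6221, 0.0751, 0.0628]
tcp_rot: [-2.442, -1.976, -0.002]
contact_force: [0.6, -1.2, 1.0]
gripper_width: -0.005
finger_force: 0.0
```

```bash
python3 -m handwheel '{"offset":[[-1,-4.9,0],[-2,-9.8,0],[0,0,10],[0,0,20],[0,0,20]],"angular":[[0,0,0],[0,0,0],[0,0,0],[0,0,0],[0,0,0]],"fingers":[0,0,0,0,0]}'
python3 -m handwheel '{"offset":[[-8.7,-31,0],[-8.7,-31,0],[-8.7,-31,0],[-8.7,-31,0],[-8.7,-31,0]],"angular":[[0,0,0],[0,0,0],[0,0,0],[0,0,0],[0,0,0]],"fingers":[0,0,0,0,0]}'
python3 -m handwheel '{"offset":[[-8.7,-31,0],[-8.7,-31,0],[-8.7,-31,0],[-8.7,-31,0],[-8.7,-31,0]],"angular":[[0,0,0],[0,0,0],[0,0,0],[0,0,0],[0,0,0]],"fingers":[0,0,0,0,0]}'
python3 -m handwheel '{"offset":[[0,0,0],[0,0,0],[0,0,0]],"angular":[[0,0,0],[0,0,0],[0,0,0]],"fingers":[0,0,0]}'
python3 - <<'E'
from h import *
from bench import ctrl
s=ctrl.read_state();im=vision.capture('wrist');side=vision.capture('side')
print(s['time'],s['ee_pos'],s['tcp_rot']);np.save('s2.npy',s,allow_pickle=True)
im=im[:,:,::-1]; cv2.imwrite('pics/sidefull.png',side[:,:,::-1])
cv2.imwrite('pics/w2.png',im)
print('water',ray(cam('scene'),np.array((151,287)),0),ray(cam('side'),np.array((383,405)),0))
E
```

```text
time: 7.98
ee_pos: [0.6179, 0.0588, 0.1131]
tcp_rot: [-2.442, -1.974, 0.003]
contact_force: [-0.1, -0.4, -0.1]
gripper_width: 0.004
finger_force: 0.0
time: 8.4
ee_pos: [0.5749, -0.0971, 0.1139]
tcp_rot: [2.442, 1.975, 0.002]
contact_force: [0.9, -1.0, 0.6]
gripper_width: 0.002
finger_force: 0.0
time: 8.82
ee_pos: [0.5312, -0.2524, 0.1139]
tcp_rot: [2.442, 1.975, 0.001]
contact_force: [-0.1, 0.3, 0.7]
gripper_width: 0.001
finger_force: 0.0
time: 9.07
ee_pos: [0.5317, -0.2506, 0.1133]
tcp_rot: [2.444, 1.974, 0.001]
contact_force: [-0.0, 0.0, -1.2]
gripper_width: -0.001
finger_force: 0.0
9.0667 [ 0.53165612 -0.25064447  0.11332697] [2.44363760e+00 1.97433701e+00 1.16600375e-03]
water [ 0.57045379 -0.47495556] [ 0.59876435 -0.46739705]
```

View pics/w2.png

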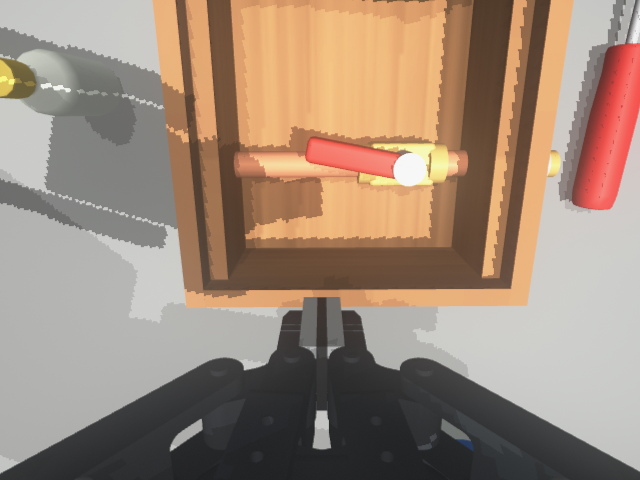

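The wrist view shows the red lever's free end at (309,150) and its axis cap at (410,169). The box's inner end wall is at about row 248, and the shut fingers stand at (321,345).

```bash
python3 - <<'E'
from h import *
s=np.load('s2.npy',allow_pickle=True).item();c=cam('wrist',s);B=cam('side')
yaw=-.209;ex=np.array([np.cos(yaw),np.sin(yaw)]);ey=np.array([-ex[1],ex[0]]);o=np.array([.600,-.0245])
for n,uv,z in(('end',(309,150),.058),('axis',(410,169),.060),('endlow',(307,161),.058),('rimInner',(321,290),.085)):
    q=ray(c,np.array(uv),z);print(n,q.round(4),((q-o)@ex).round(4),((q-o)@ey).round(4))
# height check: lever end, side crop p3 (134,285)-ish top-left
t=tri([c,B],[np.array((309,150)),np.array((135/2+250,289/2+150))]);print(t.x,t.fun)
q=s['ee_pos'][:2];print((q-o)@ex,(q-o)@ey)
E
```

```text
end [ 0.5368 -0.1942] -0.0266 -0.1792
axis [ 0.5888 -0.2157] 0.0287 -0.1893
endlow [ 0.5344 -0.1998] -0.0278 -0.1851
rimInner [ 0.5283 -0.2651] -0.0202 -0.2503
[ 0.53662098 -0.19487523  0.05025455] [ 0.37685959  0.02103053 -1.49282498 -0.05671474]
-0.01993578275591881 -0.23540342565542097
```

The lever is at about 0.18 rad and its axis matches (0.030, -0.190) in the box frame. I'll lower the shut fingers between the end wall and the lever.

```bash
python3 -m handwheel '{"offset":[[7.7,8,0],[0,0,-15],[0,0,-15],[0,0,-15],[0,0,-10]],"angular":[[0,0,0],[0,0,0],[0,0,0],[0,0,0],[0,0,0]],"fingers":[0,0,0,0,0]}'
python3 -m handwheel '{"offset":[[0,0,-10],[0,0,-10],[0,0,-8],[0,0,-5],[0,0,0]],"angular":[[0,0,0],[0,0,0],[0,0,0],[0,0,0],[0,0,0]],"fingers":[0,0,0,0,0]}'
python3 - <<'E'
from h import *
from bench import ctrl
s=ctrl.read_state();im=vision.capture('wrist')[:,:,::-1];v=vision.capture('side')[190:350,260:420,::-1]
print(s['ee_pos'],s['contact_force'])
m=np.zeros((300,800,3),np.uint8);m[:,:400]=cv2.resize(im,(400,300));m[:,400:700]=cv2.resize(v,(300,300),interpolation=cv2.INTER_CUBIC);cv2.imwrite('pics/p4.png',m)
E
```

```text
time: 9.58
ee_pos: [0.5399, -0.2403, 0.0566]
tcp_rot: [-2.439, -1.978, 0.0]
contact_force: [0.4, 0.3, 0.3]
gripper_width: -0.006
finger_force: 0.0
time: 10.0
ee_pos: [0.5389, -0.242, 0.0236]
tcp_rot: [-2.441, -1.975, 0.001]
contact_force: [-0.1, 0.2, -0.0]
gripper_width: -0.0
finger_force: 0.0
[ 0.53886445 -0.24201152  0.02361919] [-0.11937199  0.18462162 -0.03518544]
```

View pics/p4.png

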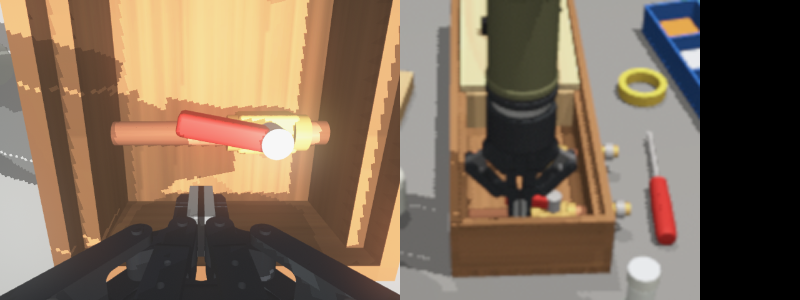

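The fingers are inside the well, with the lever ahead of them (end at (180,120) in the wrist half). I'll go down 9 mm more and push along the arc.

```bash
python3 -m handwheel '{"offset":[[0,0,-5],[0,0,-4],[0,0,0],[0.3,5.7,0],[0.3,5.7,0]],"angular":[[0,0,0],[0,0,0],[0,0,0],[0,0,0],[0,0,0]],"fingers":[0,0,0,0,0]}'
python3 -m handwheel '{"offset":[[0.3,5.7,0],[0.3,5.7,0],[0.3,5.7,0],[1,5.2,0],[1,5.2,0]],"angular":[[0,0,0],[0,0,0],[0,0,0],[0,0,0],[0,0,0]],"fingers":[0,0,0,0,0]}'
python3 -m handwheel '{"offset":[[1,5.2,0],[1,5.2,0],[3.4,4,0],[3.4,4,0]],"angular":[[0,0,0],[0,0,0],[0,0,0],[0,0,0]],"fingers":[0,0,0,0]}'
```

```text
time: 10.52
ee_pos: [0.5402, -0.2309, 0.0159]
tcp_rot: [2.443, 1.975, 0.0]
contact_force: [1.0, -0.1, -0.5]
gripper_width: 0.002
finger_force: 0.0
time: 10.93
ee_pos: [0.5437, -0.2039, 0.0162]
tcp_rot: [2.44, 1.976, -0.0]
contact_force: [0.8, -3.8, 0.8]
gripper_width: 0.001
finger_force: 1.6
time: 11.27
ee_pos: [0.5514, -0.1846, 0.0158]
tcp_rot: [-2.441, -1.976, 0.001]
contact_force: [-1.9, -4.4, 1.4]
gripper_width: -0.0
finger_force: 1.7
```

```bash
python3 -m handwheel '{"offset":[[3.4,4,0],[3.4,4,0],[3.9,1.7,0],[3.9,1.7,0],[3.9,1.7,0]],"angular":[[0,0,0],[0,0,0],[0,0,0],[0,0,0],[0,0,0]],"fingers":[0,0,0,0,0]}'
python3 -m handwheel '{"offset":[[3.9,1.7,0],[3.9,1.7,0],[0,0,0]],"angular":[[0,0,0],[0,0,0],[0,0,0]],"fingers":[0,0,0]}'
python3 -m handwheel '{"offset":[[2,-0.4,0],[2,-0.4,0],[0,0,0]],"angular":[[0,0,0],[0,0,0],[0,0,0]],"fingers":[0,0,0]}'
```

```text
time: 11.68
ee_pos: [0.5702, -0.1715, 0.0156]
tcp_rot: [-2.441, -1.976, 0.001]
contact_force: [-2.8, -2.4, 1.8]
gripper_width: 0.0
finger_force: 1.4
time: 11.93
ee_pos: [0.5789, -0.168, 0.0156]
tcp_rot: [-2.442, -1.976, -0.001]
contact_force: [-1.4, -1.0, 1.5]
gripper_width: -0.0
finger_force: 0.5
time: 12.18
ee_pos: [0.5792, -0.168, 0.0154]
tcp_rot: [-2.438, -1.973, 0.004]
contact_force: [-6.4, 1.0, 5.6]
gripper_width: 0.002
finger_force: 4.1
```

Firm resistance with no further travel means it's at the stop. I'll back away and lift clear. My viewing allowance is used, so I'll check the lever and cover numerically.

```bash
python3 -m handwheel '{"offset":[[-6,1.2,0],[-7.8,1.6,0],[0,0,10],[0,0,20],[0,0,30]],"angular":[[0,0,0],[0,0,0],[0,0,0],[0,0,0],[0,0,0]],"fingers":[0,0,0,0,0]}'
python3 -m handwheel '{"offset":[[0,0,30],[0,0,30],[-7,-32,10],[-7,-32,0],[0,0,0]],"angular":[[0,0,0],[0,0,0],[0,0,0],[0,0,0],[0,0,0]],"fingers":[0,0,0,0,0]}'
python3 -m handwheel '{"offset":[[0,0,0],[0,0,0],[0,0,0]],"angular":[[0,0,0],[0,0,0],[0,0,0]],"fingers":[0,0,0]}'
python3 - <<'E'
from h import *
from bench import ctrl
s=ctrl.read_state();im=vision.capture('wrist');c=cam('wrist',s);print(s['time'],s['ee_pos'],s['contact_force'])
yaw=-.209;ex=np.array([np.cos(yaw),np.sin(yaw)]);ey=np.array([-ex[1],ex[0]]);o=np.array([.600,-.0245])
hsv=cv2.cvtColor(im,cv2.COLOR_RGB2HSV).astype(int);h,S,V=hsv[...,0],hsv[...,1],hsv[...,2]
for n,m in(('red',((h<5)|(h>174))&(S>150)&(V>90)),('blue',(h>100)&(h<125)&(S>130)&(V>60))):
    k,l,st,ce=cv2.connectedComponentsWithStats(m.astype(np.uint8))
    for i in range(1,k):
        if st[i,4]>300:
            y,x=np.nonzero(l==i);(cx,cy),wh,_=r=cv2.minAreaRect(np.c_[x,y].astype(np.float32))
            P=np.array([(lambda q:[(q-o)@ex,(q-o)@ey])(ray(c,p,.058)) for p in cv2.boxPoints(r)]);print(n,st[i],P.round(3).tolist())
for nm in('side','scene'):
    g=vision.capture(nm).astype(int);C=cam(nm)
    m=(g.max(2)<60);k,l,st,ce=cv2.connectedComponentsWithStats(m.astype(np.uint8))
    want=proj(C,[*(o+ey*.1225),.106])[0];i=1+np.argmin(np.linalg.norm(ce[1:]-want,axis=1)+1e3*(st[1:,4]<40))
    q=ray(C,ce[i],.100)-o;print(nm,'bar',st[i],(q@ex).round(4),(q@ey).round(4))
E
```

```text
time: 12.6
ee_pos: [0.5666, -0.1659, 0.0747]
tcp_rot: [-2.439, -1.974, 0.003]
contact_force: [0.4, -0.3, 0.4]
gripper_width: -0.0
finger_force: 0.0
time: 13.02
ee_pos: [0.5555, -0.2364, 0.1488]
tcp_rot: [2.438, 1.968, 0.001]
contact_force: [0.2, 1.3, 0.2]
gripper_width: 0.004
finger_force: 0.0
time: 13.27
ee_pos: [0.5542, -0.2298, 0.1457]
tcp_rot: [-2.441, -1.976, -0.001]
contact_force: [-0.6, 0.6, -0.0]
gripper_width: -0.001
finger_force: 0.0
13.2667 [ 0.5542384  -0.22975334  0.14571335] [-0.64724593  0.59806856 -0.01563082]
red [ 527   93   56  140 3193] [[0.13, -0.208], [0.137, -0.121], [0.155, -0.124], [0.151, -0.212]]
red [360 109  23  83 564] [[0.021, -0.182], [0.022, -0.132], [0.035, -0.132], [0.035, -0.183]]
blue [ 275    2   88   30 1658] [[-0.029, -0.086], [-0.028, -0.074], [0.021, -0.078], [0.02, -0.09]]
side bar [ 300  174   62   85 2499] 0.0183 0.062
scene bar [341 229   6  23  74] 0.0079 0.1212
```

```bash
python3 -c "
from bench import order
print(order.finish_job())"
```

```text
the job is handed in; nothing more can be done
None
```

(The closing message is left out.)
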